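# Check the flower press's clamping screws

### The job

Check that both screws of the flower press hold: push the lever with the ball end clockwise until it stops turning, bring the push at its end up to about 10 N and keep it there for a second, then do the same with the lever with the upright cylinder grip. Then go back and test the ball-ended lever once more in the same way; do not force the screws, leave both tight and let go, and leave everything else alone.

Things in the scene. Friction and masses are not known exactly. Their poses are not given: they have to be found in the camera images.
- press: Flower press, fixed to the table: two wooden boards 170 mm (x) by 280 mm (y), 54 mm high in all, with card and paper between them and a screw with a lever at each end, on its centre line, 100 mm either side of the middle (along the press's y). Origin at the middle of its underside; z up; turned up to 0.35 rad from the robot's axes.
- clamp_a: Screw A: upright steel screw, fixed to the press, whose black clamping lever ends in a ball 36 mm across. Origin on the screw's axis at the top face of the press's upper board, 54 mm above the table; z up along the axis; its axes are parallel to the press's. Either screw can be at either end of the press.
- knob_a (a point): Grip point (a ball 36 mm across) at the end of screw A's lever, 78 mm from the axis, 36 mm above the press's top. At the start it lies towards the press's -x side, up to 1.2 rad anticlockwise or 0.55 rad clockwise of it. Seen from above it tightens clockwise. 10 N of push here is right; 6.5 to 16 N will do.
- lever_a: Lever of screw A: 11 mm bar from a 22 mm hub to the grip (its -x), 26 to 32 mm above the top face, free below; origin on the axis. Where it points does not tell how tight the screw is: slack is 0 to 0.6 rad. Slack, it turns at about 2 N at the grip; tight, it gives about 1 mm per 3 N there and springs back when let go.
- cap_a: Steel cap on top of screw A, 16 mm across, 5 mm high, origin at its underside on the axis. It sinks 1.5 mm per radian as the screw is tightened and stands 37 mm above the top face when the screw is tight; too little to tell by measurement.
- mark_a (a point): Point on the spring washer under screw A, 8 mm from the axis on the press's -x side, 4 mm above the top face. It shifts along the press's +y by 0.4 mm per N m of tightening torque, less than can be measured.
- clamp_b: Screw B: upright steel screw, fixed to the press, whose black clamping lever ends in an upright cylinder 18 mm across and 45 mm high, from 21 to 66 mm above the press's top. Origin on the screw's axis at the top face of the press's upper board, 54 mm above the table; z up along the axis; its axes are parallel to the press's. Either screw can be at either end of the press.
- knob_b (a point): Grip point (an upright cylinder 18 mm across and 45 mm high, from 21 to 66 mm above the press's top) at the end of screw B's lever, 78 mm from the axis, 36 mm above the press's top. At the start it lies towards the press's -x side, up to 1.2 rad anticlockwise or 0.55 rad clockwise of it. Seen from above it tightens clockwise. 10 N of push here is right; 6.5 to 16 N will do.
- lever_b: Lever of screw B: 11 mm bar from a 22 mm hub to the grip (its -x), 26 to 32 mm above the top face, free below; origin on the axis. Where it points does not tell how tight the screw is: slack is 0 to 0.6 rad. Slack, it turns at about 2 N at the grip; tight, it gives about 1 mm per 3 N there and springs back when let go.
- cap_b: Steel cap on top of screw B, 16 mm across, 5 mm high, origin at its underside on the axis. It sinks 1.5 mm per radian as the screw is tightened and stands 37 mm above the top face when the screw is tight; too little to tell by measurement.
- mark_b (a point): Point on the spring washer under screw B, 8 mm from the axis on the press's -x side, 4 mm above the top face. It shifts along the press's +y by 0.4 mm per N m of tightening torque, less than can be measured.
- orn_press: Clay disc 56 mm across, 8 mm thick, lying on the press near its middle. Origin at the centre of its underside; to be left alone.
- stylus: Wooden modelling tool 140 mm long, 10 mm wide, lying on the press along its far (+x) edge. Origin at the centre of its underside; to be left alone.
- orn_near: Clay disc 72 mm across, 8 mm thick, on the table. Origin at the centre of its underside; to be left alone.
- orn_left: Clay disc 60 mm across, 8 mm thick, on the table. Origin at the centre of its underside; to be left alone.
- orn_far: Clay disc 68 mm across, 8 mm thick, on the table. Origin at the centre of its underside; to be left alone.
- cup: Clear plastic cup 80 mm across, 75 mm high, on the table. Origin at the centre of its underside; to be left alone.
- paint: Paint bottle 38 mm across, 90 mm high, standing. Origin at the centre of its underside; to be left alone.
- pot: Paint jar 54 mm across, 55 mm high, standing. Origin at the centre of its underside; to be left alone.

How it is judged:
On the way, in this order (a step that is already met when the one before it is completed fails the run):
1. firm push on the tight ball-ended lever (0.5 N m of tightening torque or more, lever turning slower than 0.15 rad/s, for 0.5 s) (y of mark_a in the frame of clamp_a above 0.0002 m and angular speed of lever_a below 0.15 rad/s), for 0.5 s.
2. firm push on the tight cylinder-ended lever (0.5 N m of tightening torque or more, lever turning slower than 0.15 rad/s, for 0.5 s) (y of mark_b in the frame of clamp_b above 0.0002 m and angular speed of lever_b below 0.15 rad/s), for 0.5 s.
3. the ball-ended lever tested again: 0.5 N m or more, slower than 0.15 rad/s, for 0.5 s (all of step 1), for 0.5 s.
At the end, for the whole second after the job is handed in: Both screws are tight (each within 0.06 rad of its tight stop) and both levers are at rest, slower than 0.1 rad/s (z of cap_a in the frame of clamp_a below 0.03709 m and angular speed of each of lever_a, lever_b below 0.1 rad/s and z of cap_b in the frame of clamp_b below 0.03709 m); the robot touches nothing.
It fails at once if screw A is forced: more than 1.3 N m of tightening torque (about 16.5 N at the grip) (y of mark_a in the frame of clamp_a above 0.00052 m).
It fails at once if screw B is forced: more than 1.3 N m of tightening torque (about 16.5 N at the grip) (y of mark_b in the frame of clamp_b above 0.00052 m).
It fails at once if the robot presses on the press's boards with more than 20 N (contact force between any of the arm, the fingers and press above 20 N).
It fails at once if any of the ornaments, modelling tool, cup, bottle and jar is moved more than 30 mm (distance of any of orn_press, stylus, orn_near, orn_left, orn_far, cup, paint, pot from where it was at the start of the episode above 0.03 m).
It also fails if it takes over 72 s, if anything falls off the work surface, if the arm or the gripper's body presses on something with over 40 N, if the wrist force passes 120 N, or if a joint passes its speed limit or range.

### The arm

A 6-joint arm with a two-finger parallel gripper is mounted at the origin on the work surface. World frame = base frame: x ahead of the robot, y to its left, z up, the work surface at z = 0. Lengths are in m, angles in rad, forces in N, time in s.
With the tool pointing down it reaches from about 0.2 to 0.875 m from the base axis. Payload 3.4 kg.
Tool frame: the origin (TCP) lies between the finger pads; the fingertips stand 11 mm ahead of it and the grasp point (between the pads) lies 8 mm behind it (bot.nose_length is the distance from the TCP to the fingertips, in m); z points along the fingers, y is the line along which they close (so a half turn about z gives the same grasp; the last joint's range is limited). The gripper opens to 94 mm and grips with 3 to 60 N. Pads are 16 mm wide; open, the fingers measure 119 mm over their backs; the gripper's body (75 mm by 177 mm) begins 78 mm behind the grasp point.
Start: joints at [1.214, 0.276, 1.505, -0, 1.361, -0.121], TCP at [0.134, 0.559, 0.216] pointing down, gripper open.
Joint ranges: [-2.89, 2.89], [-0.75, 2.08], [0.22, 2.7], [-1.18, 4.32], [0.11, 2.71], [-2.7, 2.7]. Speed limits (rad/s): [2.57, 2.57, 3.14, 3.14, 3.14, 3.14].

### API

Orientations are given as a rotation vector (axis times angle).
In Python, from rig import bot gives the robot as it stands.
- The arm moves only by the tool arm_command, never from a script. Its argument "rows" is a list of rows, each an object of numbers: "x", "y", "z": the shift along the tool's x, y, z in m; "rx", "ry", "rz": the turn, a rotation vector about the tool's x, y, z in rad. In form: [{"x": .., "y": .., "z": .., "rx": .., "ry": .., "rz": ..}, ...]. A call has exactly 5 rows; each row shifts and turns the commanded pose from where the row before left it, along the tool's axes as they then stand; what a row does not reach is not made up. A row lasts 1/10 s, in which the tool goes at most 50 mm and 8.59 degrees, less where a joint would pass 70% of its speed; a pose out of reach is approached as far as the arm can. A call with a gripper value outside its range is refused whole. "fingers" is the finger opening in m, from 0 to 0.094, set as the call begins (left out, the last holds). The fingers move at their own pace and stop on an object; the grip force is fixed at half the most. Time passes only in rows, so rows that do not move let the fingers close, or fill a call up. It gives the time, the measured TCP pose, the force, the opening and the grip force at its end, in the units of the state.
- bot.get_obs(): the state, without advancing time (a new reading comes with each control period).
- bot.snapshot(name): name is "scene" or "top" or "wrist"; returns (picture, depth): 420x560x3 uint8, red, green, blue; 420x560 float32, m along the optical axis (not along the pixel's ray), 0 where there is no reading.
- bot.get_calibration(name): a dict with "fx", "fy", "cx", "cy" (pixels), "eye" and "rotation" of the camera in the world. Camera axes: x right, y down, z forward; pixel columns grow to the right and rows downward; lengths in m; the calibration is good to about 2 mm. A picture is of the moment at which its call begins: read the wrist's pose just before it. get_calibration takes no time and is no camera call; for the wrist camera it gives the pose at the moment of the call.
- bot.hand_in(): hands the job in; it is judged then, once.
The state is a dict: "t": time; "qpos": joint angles; "joint_vel": joint speeds; "tau": joint torques, N m; "ee_pos": TCP position; "ee_rot": TCP orientation; "force": force on the tool from outside, world axes, zero at the start; "wrist_torque": the same for the moment, N m; "finger_gap": finger opening in m; "gripper_force": force on a finger pad.
Only numpy, scipy, OpenCV 4.12 (cv2) and the standard library are available. Lean on these libraries where they do the work, as an engineer would, in place of code of your own. Each camera call takes 0.05 s, during which the arm holds its last target. There are 200 camera calls.

## Working session

There is one attempt and no reset: what is moved stays moved. The work goes in short steps, Python scripts to look and compute and a tool call to move; the robot and the scene stay as the last step left them, time stands still between calls to the robot, and variables do not carry over. Pictures are saved under pics/ and viewed, at most 10 in all, crops included, and the job is handed in when it is done.

Besides the shell and the picture viewer there is one more tool, called after ">>>" as name(argument=value, ...) on one line, values as JSON. arm_command: Moves the arm, as the interface text tells. Its arguments: {"type":"object","properties":{"rows":{"type":"array","items":{"type":"object","properties":{"x":{"type":"number"},"y":{"type":"number"},"z":{"type":"number"},"rx":{"type":"number"},"ry":{"type":"number"},"rz":{"type":"number"}}}},"fingers":{"type":"number"}},"required":["rows"]}

```bash
mkdir -p pics && python3 - <<'E'
from rig import bot
import cv2,numpy as np
o=bot.get_obs();print(o['t'],o['ee_pos'],o['ee_rot'],o['force'])
for n in ['top','scene']:
    p,d=bot.snapshot(n);cv2.imwrite(f'pics/{n}0.png',p[:,:,::-1]);np.save(f'{n}0.npy',d);c=bot.get_calibration(n);print(n,c)
    np.save(f'{n}c.npy',c,allow_pickle=True)
E
```

```text
0.0 [0.13414944 0.55857296 0.21563195] [-3.69459347e-01 -3.11937616e+00  2.73236010e-03] [ 0.48299636 -0.13600223 -0.42120091]
top {'fx': 400.1098242418908, 'fy': 400.1098242418908, 'cx': 278.76290976483756, 'cy': 213.97447248222073, 'eye': array([0.38262557, 0.01752814, 1.19432904]), 'rotation': array([-2.19248842,  2.14600663, -0.150842  ])}
scene {'fx': 383.13764168823866, 'fy': 383.13764168823866, 'cx': 280.6097199532934, 'cy': 206.2047150718318, 'eye': array([1.04655446, 0.32388564, 0.66770587]), 'rotation': array([-1.33052263, -2.19345115,  0.97148188])}
```

View pics/top0.png

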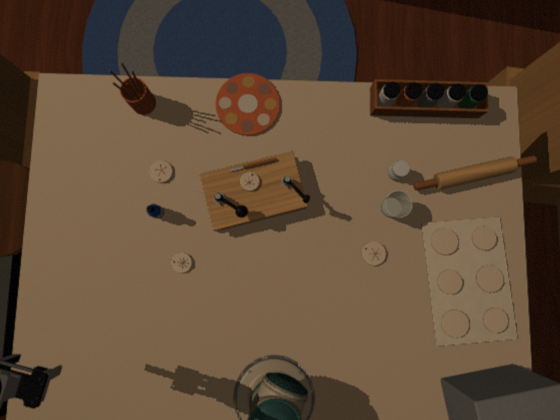

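View pics/scene0.png

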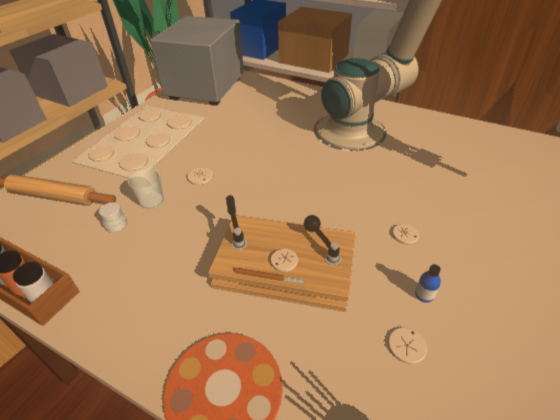

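The ball lever A is on the left in the top view (hub ~(221,198), ball ~(241,211)). The cylinder lever B is on the right (hub ~(288,181), grip ~(306,199)). I'll enlarge this area.

```bash
cat > h.py <<'E'
import numpy as np
from scipy.spatial.transform import Rotation as R
def ray(c,u,v,z):
    d=R.from_rotvec(c['rotation']).apply([(u-c['cx'])/c['fx'],(v-c['cy'])/c['fy'],1]);return c['eye']+d*(z-c['eye'][2])/d[2]
def proj(c,p):
    q=R.from_rotvec(c['rotation']).inv().apply(np.array(p)-c['eye']);return q[...,:2]/q[...,2:]*c['fx']+[c['cx'],c['cy']]
E
python3 - <<'E'
import cv2
from h import *
im=cv2.imread('pics/top0.png')[145:235,195:315]
cv2.imwrite('pics/topc.png',cv2.convertScaleAbs(cv2.resize(im,None,fx=6.5,fy=6.5,interpolation=cv2.INTER_CUBIC),alpha=1.8))
im=cv2.imread('pics/scene0.png')[185:305,205:365]
cv2.imwrite('pics/scenec.png',cv2.convertScaleAbs(cv2.resize(im,None,fx=5,fy=5,interpolation=cv2.INTER_CUBIC),alpha=1.6))
E
```

```text
(no output)
```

View pics/topc.png

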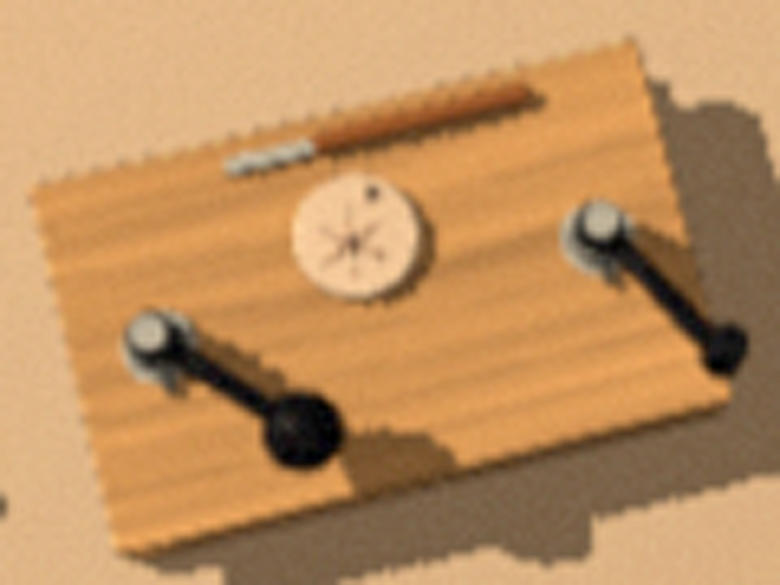

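View pics/scenec.png

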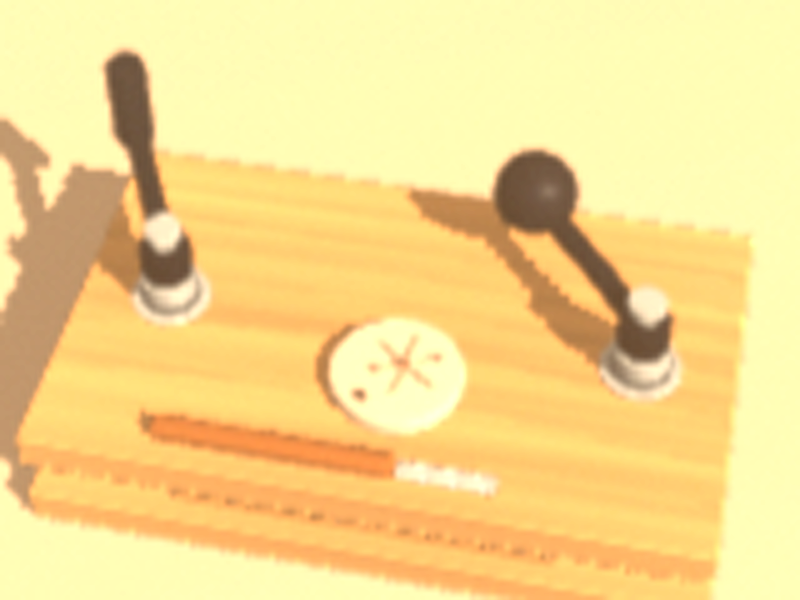

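Crop pixels (÷6.5, plus (195,145)):
- Top view: cap A (151,335), ball (303,430), cap B (604,221), cylinder top (725,345), board corners (635,42), (35,190), (120,550), (728,402).
- Scene view (÷5, plus (205,185)): cap A (649,305), ball (536,190), cap B (163,230), cylinder top (125,62).

```bash
python3 - <<'E'
from h import *
t=np.load('topc.npy',allow_pickle=True).item();s=np.load('scenec.npy',allow_pickle=True).item()
T=dict(capA=(151,335,.096),ball=(303,430,.09),capB=(604,221,.096),cyl=(725,345,.12),c1=(635,42,.054),c2=(35,190,.054),c3=(120,550,.054),c4=(728,402,.054))
S=dict(capA=(649,305,.096),ball=(536,190,.09),capB=(163,230,.096),cyl=(125,62,.12))
P={k:ray(t,(u+.5)/6.5+195-.5,(v+.5)/6.5+145-.5,z) for k,(u,v,z) in T.items()}
Q={k:ray(s,(u+.5)/5+205-.5,(v+.5)/5+185-.5,z) for k,(u,v,z) in S.items()}
for k in P: print(k,P[k].round(4),Q.get(k,np.zeros(3)).round(4))
for D in (P,Q):
  A,B=D['capA'],D['capB'];print('AB',np.linalg.norm(A-B),'yaw',np.arctan2(-(A-B)[0],(A-B)[1]))
  for a,b in(('capA','ball'),('capB','cyl')):
    d=(D[b]-D[a])[:2];print(a,np.hypot(*d),np.arctan2(d[1],d[0]))
print(P['c1'],sum(P[k] for k in('c1','c2','c3','c4'))/4,np.linalg.norm(P['c1']-P['c2']),np.linalg.norm(P['c2']-P['c3']))
# other objects in top view
for n,u,v in(('orn_left',162,172),('paint',154,211),('near',182,263),('orn_r',374,254),('cup',396,206)):print(n,ray(t,u,v,.02).round(3))
from rig import bot
print(R.from_rotvec(bot.get_obs()['ee_rot']).as_matrix().round(3))
E
```

```text
capA [0.5601 0.1668 0.096 ] [0.5616 0.1728 0.096 ]
ball [0.5215 0.1013 0.09  ] [0.5184 0.1045 0.09  ]
capB [ 0.6143 -0.0255  0.096 ] [ 0.6142 -0.0203  0.096 ]
cyl [ 0.5576 -0.0762  0.12  ] [ 0.5553 -0.0749  0.12  ]
c1 [ 0.7056 -0.0397  0.054 ] [0. 0. 0.]
c2 [0.631  0.2264 0.054 ] [0. 0. 0.]
c3 [0.4712 0.1824 0.054 ] [0. 0. 0.]
c4 [ 0.5429 -0.0836  0.054 ] [0. 0. 0.]
AB 0.19981291544638385 yaw 0.274765097755864
capA 0.07600063655580705 -2.103097297454056
capB 0.07601685799272122 -2.411854212654826
AB 0.20010520480032506 yaw 0.266099642591754
capA 0.08081869964423197 -2.13475557232566
capB 0.08031891829186531 -2.393249452718015
[ 0.70556703 -0.0397071   0.054     ] [0.58765935 0.07138057 0.054     ] 0.27641259068577906 0.16569379973137277
orn_left [0.641 0.345 0.02 ]
paint [0.524 0.362 0.02 ]
near [0.374 0.273 0.02 ]
orn_r [ 0.411 -0.287  0.02 ]
cup [ 0.555 -0.354  0.02 ]
[[-0.972  0.234 -0.001]
 [ 0.234  0.972 -0.001]
 [ 0.    -0.002 -1.   ]]
```

Both views agree:
- Press yaw is about 0.27.
- Screw A's axis is about (0.561, 0.170), with its lever at -2.12 rad.
- Screw B's axis is about (0.614, -0.023), with its lever at -2.40 rad.
- Spacing is 0.200 m and the lever length is about 78 mm, which match the given sizes.

I'll close the fingers and push along tool x, following the arc.

>>> arm_command(fingers=0, rows=[{"x":-0.037,"y":-0.026,"rz":0.062},{"x":-0.037,"y":-0.026,"rz":0.062},{"x":-0.037,"y":-0.026,"rz":0.062},{"x":-0.037,"y":-0.026,"rz":0.062},{"x":-0.037,"y":-0.026,"rz":0.062}])

```text
$.rows[0]: bad value
```

```bash
cat > st.py <<'E'
import sys
from rig import bot
from h import *
o=bot.get_obs();M=R.from_rotvec(o['ee_rot']).as_matrix();ax={'A':(.561,.170),'B':(.614,-.023)}
F=M.T@o['force'];print('t',o['t'],'pos',o['ee_pos'].round(4),'Ftool',F.round(2),'gap',o['finger_gap'])
print('hdg',np.arctan2(M[1,0],M[0,0]).round(3),'tilt',M[2].round(3))
k=sys.argv[1];d=o['ee_pos'][:2]-ax[k];print('polar',np.hypot(*d).round(4),np.arctan2(d[1],d[0]).round(3))
if len(sys.argv)>2:
  # target: lever angle th, behind distance b
  th,b,z=map(float,sys.argv[2:]);tx=np.array([np.sin(th),-np.cos(th)])
  p=np.r_[np.array(ax[k])+.078*np.array([np.cos(th),np.sin(th)])-b*tx,z]
  print('target',p.round(4),'tool delta',(M.T@(p-o['ee_pos'])).round(4),'rz',(np.arctan2(M[1,0],M[0,0])-np.arctan2(tx[1],tx[0])).round(3))
E
python3 st.py A -2.118 0.045 0.086
```

```text
t 0.1 pos [0.1342 0.5587 0.2157] Ftool [-0.38 -0.49  0.28] gap 0.09403631163307953
hdg 2.906 tilt [ 0.    -0.002 -1.   ]
polar 0.5773 2.403
target [0.5588 0.08   0.086 ] tool delta [-0.5248 -0.366   0.1302] rz 0.311
```

>>> arm_command(fingers=0, rows=[{"x":-0.037,"y":-0.026,"z":0,"rx":0,"ry":0,"rz":0.062},{"x":-0.037,"y":-0.026,"z":0,"rx":0,"ry":0,"rz":0.062},{"x":-0.037,"y":-0.026,"z":0,"rx":0,"ry":0,"rz":0.062},{"x":-0.037,"y":-0.026,"z":0,"rx":0,"ry":0,"rz":0.062},{"x":-0.037,"y":-0.026,"z":0,"rx":0,"ry":0,"rz":0.062}])

```text
t: 0.6
ee_pos: [0.262, 0.3714, 0.2161]
ee_rot: [0.85, 3.024, -0.001]
force: [1.4, 0.4, -0.7]
finger_gap: 0.0575
gripper_force: 0.0
```

```bash
python3 st.py A -2.118 0.045 0.086
```

```text
t 0.6 pos [0.262  0.3714 0.2161] Ftool [-1.    1.07  0.73] gap 0.05753292146124881
hdg 2.594 tilt [-0. -0. -1.]
polar 0.3606 2.549
target [0.5588 0.08   0.086 ] tool delta [-0.4052 -0.094   0.1302] rz -0.001
```

>>> arm_command(rows=[{"x":-0.04,"y":-0.009,"z":0,"rx":0,"ry":0,"rz":0},{"x":-0.04,"y":-0.009,"z":0,"rx":0,"ry":0,"rz":0},{"x":-0.04,"y":-0.009,"z":0,"rx":0,"ry":0,"rz":0},{"x":-0.04,"y":-0.009,"z":0,"rx":0,"ry":0,"rz":0},{"x":-0.04,"y":-0.009,"z":0,"rx":0,"ry":0,"rz":0}])

```text
t: 1.1
ee_pos: [0.4095, 0.2293, 0.2163]
ee_rot: [-0.847, -3.025, -0.0]
force: [-0.0, 0.7, -0.4]
finger_gap: 0.0175
gripper_force: 0.0
```

>>> arm_command(rows=[{"x":-0.04,"y":-0.009,"z":0,"rx":0,"ry":0,"rz":0},{"x":-0.04,"y":-0.009,"z":0,"rx":0,"ry":0,"rz":0},{"x":-0.04,"y":-0.009,"z":0,"rx":0,"ry":0,"rz":0},{"x":-0.04,"y":-0.009,"z":0,"rx":0,"ry":0,"rz":0},{"x":-0.04,"y":-0.009,"z":0,"rx":0,"ry":0,"rz":0}])

```text
t: 1.6
ee_pos: [0.5572, 0.0871, 0.216]
ee_rot: [-0.847, -3.024, -0.0]
force: [0.6, -0.7, -0.5]
finger_gap: 0.0002
gripper_force: 0.0
```

```bash
python3 st.py A -2.118 0.045 0.086
```

```text
t 1.6 pos [0.5572 0.0871 0.216 ] Ftool [-0.84 -0.32  0.45] gap 0.00016586454771706045
hdg 2.595 tilt [ 0.001 -0.    -1.   ]
polar 0.083 -1.617
target [0.5588 0.08   0.086 ] tool delta [-0.0052 -0.0051  0.13  ] rz 0.001
```

>>> arm_command(rows=[{"x":-0.005,"y":-0.005,"z":0.02,"rx":0,"ry":0,"rz":0},{"x":0,"y":0,"z":0.03,"rx":0,"ry":0,"rz":0},{"x":0,"y":0,"z":0.03,"rx":0,"ry":0,"rz":0},{"x":0,"y":0,"z":0.03,"rx":0,"ry":0,"rz":0},{"x":0,"y":0,"z":0.02,"rx":0,"ry":0,"rz":0}])

```text
t: 2.1
ee_pos: [0.5565, 0.0814, 0.084]
ee_rot: [-0.846, -3.022, 0.001]
force: [-0.8, -0.3, 0.4]
finger_gap: 0.0008
gripper_force: 0.0
```

>>> arm_command(rows=[{"x":0.003,"y":0,"z":0,"rx":0,"ry":0,"rz":0},{"x":0.003,"y":0,"z":0,"rx":0,"ry":0,"rz":0},{"x":0.003,"y":0,"z":0,"rx":0,"ry":0,"rz":0},{"x":0.002,"y":0,"z":0,"rx":0,"ry":0,"rz":0},{"x":0.001,"y":0,"z":0,"rx":0,"ry":0,"rz":0}])

```text
t: 2.6
ee_pos: [0.5482, 0.0881, 0.0876]
ee_rot: [0.846, 3.024, 0.001]
force: [0.3, -0.7, -0.3]
finger_gap: 0.0004
gripper_force: 0.0
```

```bash
python3 - <<'E'
from rig import bot
import cv2
p,d=bot.snapshot('scene');cv2.imwrite('pics/s1.png',cv2.convertScaleAbs(cv2.resize(p[120:320,150:410,::-1],None,fx=3,fy=3,interpolation=cv2.INTER_CUBIC),alpha=1.4))
E
python3 st.py A -2.118 0.026 0.086
```

```text
t 2.65 pos [0.548  0.0881 0.0874] Ftool [ 0.32  0.83 -0.14] gap 0.0005303299564106832
hdg 2.596 tilt [-0.001  0.001 -1.   ]
polar 0.0829 -1.728
target [0.5426 0.0899 0.086 ] tool delta [ 0.0055 -0.0013  0.0014] rz 0.002
```

View pics/s1.png

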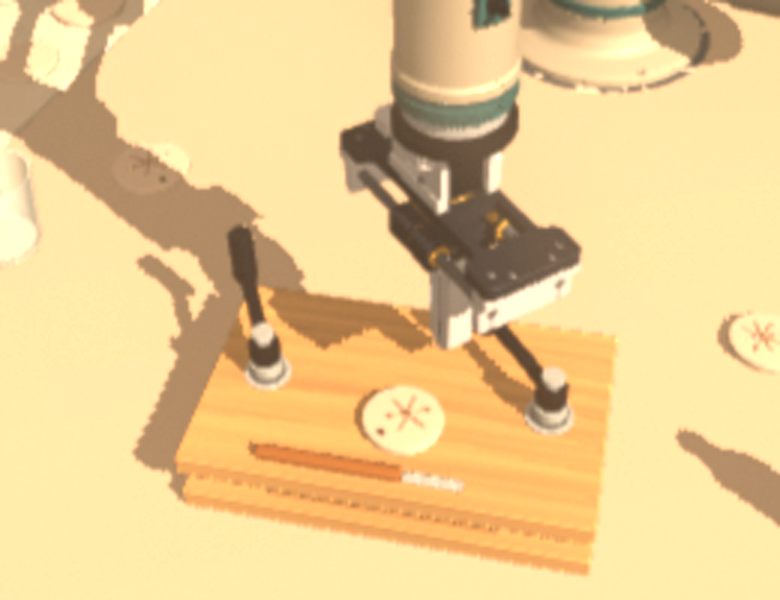

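The closed fingers stand at about (450,320), on the +x side of the ball, which they hide, and they clear the bar. Now the push.

>>> arm_command(rows=[{"x":0.001,"y":0,"z":0,"rx":0,"ry":0,"rz":0},{"x":0.001,"y":0,"z":0,"rx":0,"ry":0,"rz":0},{"x":0.001,"y":0,"z":0,"rx":0,"ry":0,"rz":0},{"x":0.001,"y":0,"z":0,"rx":0,"ry":0,"rz":0},{"x":0.001,"y":0,"z":0,"rx":0,"ry":0,"rz":0}])

```text
t: 3.15
ee_pos: [0.5439, 0.0902, 0.0865]
ee_rot: [0.846, 3.024, -0.0]
force: [1.3, -1.6, 0.0]
finger_gap: 0.0003
gripper_force: 0.8
```

```bash
python3 st.py A
```

```text
t 3.15 pos [0.5439 0.0902 0.0865] Ftool [-1.94 -0.72 -0.04] gap 0.00032306343738546797
hdg 2.596 tilt [-0.001  0.    -1.   ]
polar 0.0816 -1.781
```

>>> arm_command(rows=[{"x":0.0008,"y":0,"z":0,"rx":0,"ry":0,"rz":0.01},{"x":0.0008,"y":0,"z":0,"rx":0,"ry":0,"rz":0.01},{"x":0.0008,"y":0,"z":0,"rx":0,"ry":0,"rz":0.01},{"x":0.0008,"y":0,"z":0,"rx":0,"ry":0,"rz":0.01},{"x":0.0008,"y":0,"z":0,"rx":0,"ry":0,"rz":0.01}])

```text
t: 3.65
ee_pos: [0.5401, 0.0924, 0.0864]
ee_rot: [0.923, 3.003, -0.0]
force: [0.0, -2.3, 0.1]
finger_gap: 0.0007
gripper_force: 1.0
```

```bash
python3 st.py A
```

```text
t 3.65 pos [0.5401 0.0924 0.0864] Ftool [-1.31 -1.86 -0.13] gap 0.0006853103758922422
hdg 2.545 tilt [-0. -0. -1.]
polar 0.0803 -1.834
```

>>> arm_command(rows=[{"x":0.0009,"y":0,"z":0,"rx":0,"ry":0,"rz":0.011},{"x":0.0009,"y":0,"z":0,"rx":0,"ry":0,"rz":0.011},{"x":0.0009,"y":0,"z":0,"rx":0,"ry":0,"rz":0.011},{"x":0.0009,"y":0,"z":0,"rx":0,"ry":0,"rz":0.011},{"x":0.0009,"y":0,"z":0,"rx":0,"ry":0,"rz":0.011}])

```text
t: 4.15
ee_pos: [0.5364, 0.0952, 0.0864]
ee_rot: [-1.006, -2.976, -0.0]
force: [0.7, -2.1, -0.9]
finger_gap: 0.0003
gripper_force: 1.0
```

```bash
python3 st.py A
```

```text
t 4.15 pos [0.5364 0.0952 0.0864] Ftool [-1.77 -1.25  0.93] gap 0.0002860822761503368
hdg 2.49 tilt [ 0. -0. -1.]
polar 0.0787 -1.889
```

>>> arm_command(rows=[{"x":0.0009,"y":-0.0008,"z":0,"rx":0,"ry":0,"rz":0.012},{"x":0.0009,"y":-0.0008,"z":0,"rx":0,"ry":0,"rz":0.012},{"x":0.0009,"y":-0.0008,"z":0,"rx":0,"ry":0,"rz":0.012},{"x":0.0009,"y":-0.0008,"z":0,"rx":0,"ry":0,"rz":0.012},{"x":0.0009,"y":-0.0008,"z":0,"rx":0,"ry":0,"rz":0.012}])

```text
t: 4.65
ee_pos: [0.5307, 0.0951, 0.0866]
ee_rot: [1.095, 2.944, 0.001]
force: [1.0, 0.4, -0.4]
finger_gap: 0.0006
gripper_force: 0.7
```

```bash
python3 st.py A
```

```text
t 4.65 pos [0.5307 0.0951 0.0866] Ftool [-0.46  0.96  0.42] gap 0.0006314570085856889
hdg 2.43 tilt [-0.     0.001 -1.   ]
polar 0.0808 -1.955
```

>>> arm_command(rows=[{"x":0.001,"y":-0.0004,"z":0,"rx":0,"ry":0,"rz":0.012},{"x":0.001,"y":-0.0004,"z":0,"rx":0,"ry":0,"rz":0.012},{"x":0.001,"y":-0.0004,"z":0,"rx":0,"ry":0,"rz":0.012},{"x":0.001,"y":-0.0004,"z":0,"rx":0,"ry":0,"rz":0.012},{"x":0.001,"y":-0.0004,"z":0,"rx":0,"ry":0,"rz":0.012}])

```text
t: 5.15
ee_pos: [0.5254, 0.0967, 0.0865]
ee_rot: [1.182, 2.911, 0.0]
force: [1.8, 0.1, 0.3]
finger_gap: 0.0003
gripper_force: 0.7
```

```bash
python3 st.py A
```

```text
t 5.15 pos [0.5254 0.0967 0.0865] Ftool [-1.21  1.31 -0.34] gap 0.00034641892748690437
hdg 2.37 tilt [ 0.  0. -1.]
polar 0.0815 -2.024
```

>>> arm_command(rows=[{"x":0.001,"y":-0.0003,"z":0,"rx":0,"ry":0,"rz":0.012},{"x":0.001,"y":-0.0003,"z":0,"rx":0,"ry":0,"rz":0.012},{"x":0.001,"y":-0.0003,"z":0,"rx":0,"ry":0,"rz":0.012},{"x":0.001,"y":-0.0003,"z":0,"rx":0,"ry":0,"rz":0.012},{"x":0.001,"y":-0.0003,"z":0,"rx":0,"ry":0,"rz":0.012}])

```text
t: 5.65
ee_pos: [0.5218, 0.0987, 0.0867]
ee_rot: [1.268, 2.872, -0.0]
force: [3.7, -3.7, -0.1]
finger_gap: 0.0004
gripper_force: 2.5
```

```bash
python3 st.py A
```

```text
t 5.65 pos [0.5218 0.0987 0.0867] Ftool [-5.23  0.21  0.13] gap 0.0003664195179161429
hdg 2.31 tilt [-0.002  0.001 -1.   ]
polar 0.0814 -2.073
```

Force has jumped to 5 N, so it is at the stop. I'll raise it gently.

>>> arm_command(rows=[{"x":0.0005,"y":0,"z":0,"rx":0,"ry":0,"rz":0.004},{"x":0.0005,"y":0,"z":0,"rx":0,"ry":0,"rz":0.004},{"x":0.0005,"y":0,"z":0,"rx":0,"ry":0,"rz":0.004},{"x":0,"y":0,"z":0,"rx":0,"ry":0,"rz":0},{"x":0,"y":0,"z":0,"rx":0,"ry":0,"rz":0}])

```text
t: 6.15
ee_pos: [0.5212, 0.0991, 0.0868]
ee_rot: [1.283, 2.864, -0.002]
force: [4.6, -5.0, 1.4]
finger_gap: 0.0003
gripper_force: 3.2
```

```bash
python3 st.py A
```

```text
t 6.15 pos [0.5212 0.0991 0.0868] Ftool [-6.79  0.09 -1.34] gap 0.00033354738004528497
hdg 2.299 tilt [-0.003  0.001 -1.   ]
polar 0.0813 -2.082
```

>>> arm_command(rows=[{"x":0.001,"y":0,"z":0,"rx":0,"ry":0,"rz":0.003},{"x":0.001,"y":0,"z":0,"rx":0,"ry":0,"rz":0.003},{"x":0.0005,"y":0,"z":0,"rx":0,"ry":0,"rz":0.003},{"x":0,"y":0,"z":0,"rx":0,"ry":0,"rz":0},{"x":0,"y":0,"z":0,"rx":0,"ry":0,"rz":0}])

```text
t: 6.65
ee_pos: [0.5202, 0.0999, 0.087]
ee_rot: [1.294, 2.857, -0.004]
force: [4.5, -7.9, -0.0]
finger_gap: 0.0004
gripper_force: 4.5
```

```bash
python3 st.py A
```

```text
t 6.65 pos [0.5202 0.0999 0.087 ] Ftool [-8.91 -1.84  0.07] gap 0.0003605924448057859
hdg 2.291 tilt [-0.006  0.    -1.   ]
polar 0.0811 -2.098
```

>>> arm_command(rows=[{"x":0.0007,"y":0,"z":0,"rx":0,"ry":0,"rz":0},{"x":0.0003,"y":0,"z":0,"rx":0,"ry":0,"rz":0},{"x":0,"y":0,"z":0,"rx":0,"ry":0,"rz":0},{"x":0,"y":0,"z":0,"rx":0,"ry":0,"rz":0},{"x":0,"y":0,"z":0,"rx":0,"ry":0,"rz":0}])

```text
t: 7.15
ee_pos: [0.5198, 0.1003, 0.0871]
ee_rot: [1.293, 2.856, -0.004]
force: [5.6, -9.4, 0.4]
finger_gap: 0.0008
gripper_force: 5.0
```

>>> arm_command(rows=[{"x":0,"y":0,"z":0,"rx":0,"ry":0,"rz":0},{"x":0,"y":0,"z":0,"rx":0,"ry":0,"rz":0},{"x":0,"y":0,"z":0,"rx":0,"ry":0,"rz":0},{"x":0,"y":0,"z":0,"rx":0,"ry":0,"rz":0},{"x":0,"y":0,"z":0,"rx":0,"ry":0,"rz":0}])

```text
t: 7.65
ee_pos: [0.5199, 0.1002, 0.0871]
ee_rot: [1.293, 2.856, -0.004]
force: [5.7, -8.7, 0.3]
finger_gap: 0.0006
gripper_force: 5.0
```

>>> arm_command(rows=[{"x":0,"y":0,"z":0,"rx":0,"ry":0,"rz":0},{"x":0,"y":0,"z":0,"rx":0,"ry":0,"rz":0},{"x":0,"y":0,"z":0,"rx":0,"ry":0,"rz":0},{"x":0,"y":0,"z":0,"rx":0,"ry":0,"rz":0},{"x":0,"y":0,"z":0,"rx":0,"ry":0,"rz":0}])

```text
t: 8.15
ee_pos: [0.5198, 0.1002, 0.0871]
ee_rot: [1.293, 2.856, -0.004]
force: [6.1, -7.7, -0.3]
finger_gap: 0.0005
gripper_force: 5.0
```

```bash
python3 st.py A
```

```text
t 8.15 pos [0.5198 0.1002 0.0871] Ftool [-9.85 -0.5   0.37] gap 0.0005331048645320288
hdg 2.291 tilt [-0.007  0.    -1.   ]
polar 0.081 -2.104
```

10 N held for 1.5 s. I'll back off gently.

>>> arm_command(rows=[{"x":-0.0015,"y":0,"z":0,"rx":0,"ry":0,"rz":0},{"x":-0.0015,"y":0,"z":0,"rx":0,"ry":0,"rz":0},{"x":-0.0015,"y":0,"z":0,"rx":0,"ry":0,"rz":0},{"x":-0.0015,"y":0,"z":0,"rx":0,"ry":0,"rz":0},{"x":-0.0015,"y":0,"z":0,"rx":0,"ry":0,"rz":0}])

```text
t: 8.65
ee_pos: [0.5225, 0.0976, 0.0865]
ee_rot: [-1.299, -2.86, -0.001]
force: [2.7, 0.1, -0.1]
finger_gap: 0.0006
gripper_force: 0.9
```

>>> arm_command(rows=[{"x":-0.002,"y":0,"z":0,"rx":0,"ry":0,"rz":0},{"x":-0.004,"y":0,"z":0,"rx":0,"ry":0,"rz":0},{"x":-0.006,"y":0,"z":0,"rx":0,"ry":0,"rz":0},{"x":-0.006,"y":0,"z":-0.01,"rx":0,"ry":0,"rz":0},{"x":0,"y":0,"z":-0.02,"rx":0,"ry":0,"rz":0}])

```text
t: 9.15
ee_pos: [0.5336, 0.0831, 0.1158]
ee_rot: [-1.298, -2.857, 0.003]
force: [-0.1, 0.1, 0.2]
finger_gap: 0.0005
gripper_force: 0.0
```

>>> arm_command(rows=[{"x":0,"y":0,"z":-0.03,"rx":0,"ry":0,"rz":0},{"x":0,"y":0,"z":-0.02,"rx":0,"ry":0,"rz":0},{"x":0,"y":0,"z":0,"rx":0,"ry":0,"rz":0},{"x":0,"y":0,"z":0,"rx":0,"ry":0,"rz":0},{"x":0,"y":0,"z":0,"rx":0,"ry":0,"rz":0}])

```text
t: 9.65
ee_pos: [0.5334, 0.0836, 0.1653]
ee_rot: [-1.297, -2.859, 0.002]
force: [-0.7, -0.1, -0.8]
finger_gap: 0.0002
gripper_force: 0.0
```

```bash
python3 st.py B -2.40 0.040 0.16
```

```text
t 9.65 pos [0.5334 0.0836 0.1653] Ftool [ 0.39 -0.62  0.82] gap 0.00017024702094309464
hdg 2.29 tilt [ 0.002 -0.002 -1.   ]
polar 0.1337 2.218
target [ 0.5835 -0.1052  0.16  ] tool delta [-0.1751 -0.0866  0.0052] rz -0.023
```

>>> arm_command(rows=[{"x":-0.035,"y":-0.0174,"z":0,"rx":0,"ry":0,"rz":-0.004},{"x":-0.035,"y":-0.0174,"z":0,"rx":0,"ry":0,"rz":-0.004},{"x":-0.035,"y":-0.0174,"z":0,"rx":0,"ry":0,"rz":-0.004},{"x":-0.035,"y":-0.0174,"z":0,"rx":0,"ry":0,"rz":-0.004},{"x":-0.035,"y":-0.0174,"z":0,"rx":0,"ry":0,"rz":-0.004}])

```text
t: 10.15
ee_pos: [0.585, -0.106, 0.1648]
ee_rot: [-1.268, -2.871, 0.0]
force: [0.3, -0.9, -0.1]
finger_gap: 0.0006
gripper_force: 0.0
```

>>> arm_command(rows=[{"x":0,"y":0,"z":0,"rx":0,"ry":0,"rz":0},{"x":0,"y":0,"z":0.02,"rx":0,"ry":0,"rz":0},{"x":0,"y":0,"z":0.03,"rx":0,"ry":0,"rz":0},{"x":0,"y":0,"z":0.02,"rx":0,"ry":0,"rz":0},{"x":0,"y":0,"z":0.009,"rx":0,"ry":0,"rz":0}])

```text
t: 10.65
ee_pos: [0.5831, -0.1034, 0.0842]
ee_rot: [-1.266, -2.868, 0.0]
force: [-0.7, -0.7, -0.1]
finger_gap: 0.0005
gripper_force: 0.0
```

```bash
python3 st.py B -2.40 0.022 0.086;python3 - <<'E'
from rig import bot
import cv2
p,d=bot.snapshot('scene');cv2.imwrite('pics/s2.png',cv2.convertScaleAbs(cv2.resize(p[120:320,150:410,::-1],None,fx=3,fy=3,interpolation=cv2.INTER_CUBIC),alpha=1.4))
E
```

```text
t 10.65 pos [ 0.5831 -0.1034  0.0842] Ftool [-0.04 -0.97  0.08] gap 0.0004816084855230588
hdg 2.31 tilt [ 0.006 -0.003 -1.   ]
polar 0.0861 -1.938
target [ 0.5713 -0.0919  0.086 ] tool delta [ 0.0164 -0.001  -0.0017] rz -0.002
```

View pics/s2.png

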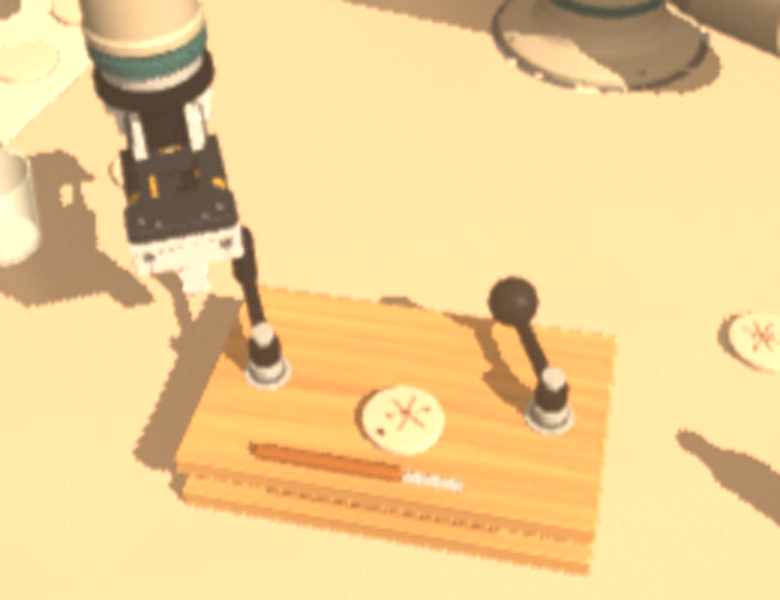

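The fingertips (195,280) stand left of (clockwise-behind) the cylinder lever at (245,255), and the ball lever has turned and stayed at (513,300). I'll approach to just short of contact, then push.

>>> arm_command(rows=[{"x":0.004,"y":0,"z":0,"rx":0,"ry":0,"rz":0},{"x":0.004,"y":0,"z":0,"rx":0,"ry":0,"rz":0},{"x":0.004,"y":0,"z":0,"rx":0,"ry":0,"rz":0},{"x":0.002,"y":0,"z":0,"rx":0,"ry":0,"rz":0},{"x":0.001,"y":0,"z":0,"rx":0,"ry":0,"rz":0}])

```text
t: 11.2
ee_pos: [0.5756, -0.0935, 0.0882]
ee_rot: [1.268, 2.873, 0.0]
force: [0.2, 0.4, -0.9]
finger_gap: 0.0006
gripper_force: 0.0
```

```bash
python3 st.py B
```

```text
t 11.2 pos [ 0.5756 -0.0935  0.0882] Ftool [0.16 0.35 0.87] gap 0.0006045044045364727
hdg 2.31 tilt [-0.001  0.001 -1.   ]
polar 0.0802 -2.07
```

>>> arm_command(rows=[{"x":0.001,"y":-0.0003,"z":0,"rx":0,"ry":0,"rz":0},{"x":0.001,"y":-0.0003,"z":0,"rx":0,"ry":0,"rz":0},{"x":0.001,"y":-0.0003,"z":0,"rx":0,"ry":0,"rz":0},{"x":0.001,"y":-0.0003,"z":0,"rx":0,"ry":0,"rz":0},{"x":0.001,"y":-0.0003,"z":0,"rx":0,"ry":0,"rz":0}])

```text
t: 11.7
ee_pos: [0.571, -0.091, 0.0874]
ee_rot: [-1.269, -2.874, -0.0]
force: [-0.5, 0.1, -0.8]
finger_gap: 0.0006
gripper_force: 0.0
```

```bash
python3 st.py B
```

```text
t 11.7 pos [ 0.571  -0.091   0.0874] Ftool [ 0.41 -0.31  0.76] gap 0.0006408138263371932
hdg 2.31 tilt [ 0.  0. -1.]
polar 0.0805 -2.135
```

>>> arm_command(rows=[{"x":0.001,"y":0,"z":0,"rx":0,"ry":0,"rz":0},{"x":0.001,"y":0,"z":0,"rx":0,"ry":0,"rz":0},{"x":0.001,"y":0,"z":0,"rx":0,"ry":0,"rz":0},{"x":0.001,"y":0,"z":0,"rx":0,"ry":0,"rz":0},{"x":0.001,"y":0,"z":0,"rx":0,"ry":0,"rz":0}])

```text
t: 12.2
ee_pos: [0.5678, -0.0877, 0.0875]
ee_rot: [1.269, 2.873, -0.001]
force: [-0.2, -1.8, -0.4]
finger_gap: 0.0007
gripper_force: 1.0
```

```bash
python3 st.py B
```

```text
t 12.2 pos [ 0.5678 -0.0877  0.0875] Ftool [-1.21 -1.41  0.38] gap 0.0006531139333380994
hdg 2.31 tilt [-0.001 -0.    -1.   ]
polar 0.0795 -2.191
```

>>> arm_command(rows=[{"x":0.001,"y":-0.0003,"z":0,"rx":0,"ry":0,"rz":0.012},{"x":0.001,"y":-0.0003,"z":0,"rx":0,"ry":0,"rz":0.012},{"x":0.001,"y":-0.0003,"z":0,"rx":0,"ry":0,"rz":0.012},{"x":0.001,"y":-0.0003,"z":0,"rx":0,"ry":0,"rz":0.012},{"x":0.001,"y":-0.0003,"z":0,"rx":0,"ry":0,"rz":0.012}])

```text
t: 12.7
ee_pos: [0.5634, -0.0843, 0.0875]
ee_rot: [1.356, 2.834, 0.001]
force: [1.2, -1.9, 0.6]
finger_gap: 0.0006
gripper_force: 0.8
```

```bash
python3 st.py B
```

```text
t 12.7 pos [ 0.5634 -0.0843  0.0875] Ftool [-2.27 -0.28 -0.63] gap 0.0005916993807629135
hdg 2.249 tilt [ 0.  0. -1.]
polar 0.0795 -2.261
```

>>> arm_command(rows=[{"x":0.001,"y":-0.0003,"z":0,"rx":0,"ry":0,"rz":0.012},{"x":0.001,"y":-0.0003,"z":0,"rx":0,"ry":0,"rz":0.012},{"x":0.001,"y":-0.0003,"z":0,"rx":0,"ry":0,"rz":0.012},{"x":0.001,"y":-0.0003,"z":0,"rx":0,"ry":0,"rz":0.012},{"x":0.001,"y":-0.0003,"z":0,"rx":0,"ry":0,"rz":0.012}])

```text
t: 13.2
ee_pos: [0.5594, -0.0812, 0.0875]
ee_rot: [1.441, 2.791, 0.001]
force: [1.6, -0.4, -0.4]
finger_gap: 0.0009
gripper_force: 0.9
```

```bash
python3 st.py B
```

```text
t 13.2 pos [ 0.5594 -0.0812  0.0875] Ftool [-1.27  1.06  0.4 ] gap 0.000892614257771597
hdg 2.189 tilt [-0.     0.001 -1.   ]
polar 0.0798 -2.324
```

>>> arm_command(rows=[{"x":0.001,"y":-0.0002,"z":0,"rx":0,"ry":0,"rz":0.012},{"x":0.001,"y":-0.0002,"z":0,"rx":0,"ry":0,"rz":0.012},{"x":0.001,"y":-0.0002,"z":0,"rx":0,"ry":0,"rz":0.012},{"x":0.001,"y":-0.0002,"z":0,"rx":0,"ry":0,"rz":0.012},{"x":0.001,"y":-0.0002,"z":0,"rx":0,"ry":0,"rz":0.012}])

```text
t: 13.7
ee_pos: [0.5554, -0.0779, 0.0875]
ee_rot: [1.524, 2.747, 0.0]
force: [1.5, -1.3, -0.1]
finger_gap: 0.0005
gripper_force: 0.8
```

```bash
python3 st.py B
```

```text
t 13.7 pos [ 0.5554 -0.0779  0.0875] Ftool [-1.96  0.59  0.15] gap 0.00045236330526812686
hdg 2.129 tilt [-0.  0. -1.]
polar 0.0803 -2.389
```

>>> arm_command(rows=[{"x":0.001,"y":-0.0001,"z":0,"rx":0,"ry":0,"rz":0.013},{"x":0.001,"y":-0.0001,"z":0,"rx":0,"ry":0,"rz":0.013},{"x":0.001,"y":-0.0001,"z":0,"rx":0,"ry":0,"rz":0.013},{"x":0.001,"y":-0.0001,"z":0,"rx":0,"ry":0,"rz":0.013},{"x":0.001,"y":-0.0001,"z":0,"rx":0,"ry":0,"rz":0.013}])

```text
t: 14.2
ee_pos: [0.5521, -0.0739, 0.0874]
ee_rot: [-1.612, -2.696, 0.001]
force: [0.5, -1.4, 0.1]
finger_gap: 0.0006
gripper_force: 0.8
```

```bash
python3 st.py B
```

```text
t 14.2 pos [ 0.5521 -0.0739  0.0874] Ftool [-1.51 -0.2  -0.09] gap 0.0006104424587825491
hdg 2.064 tilt [ 0.    -0.001 -1.   ]
polar 0.0802 -2.454
```

>>> arm_command(rows=[{"x":0.001,"y":-0.0002,"z":0,"rx":0,"ry":0,"rz":0.013},{"x":0.001,"y":-0.0002,"z":0,"rx":0,"ry":0,"rz":0.013},{"x":0.001,"y":-0.0002,"z":0,"rx":0,"ry":0,"rz":0.013},{"x":0.001,"y":-0.0002,"z":0,"rx":0,"ry":0,"rz":0.013},{"x":0.001,"y":-0.0002,"z":0,"rx":0,"ry":0,"rz":0.013}])

```text
t: 14.7
ee_pos: [0.549, -0.0698, 0.0874]
ee_rot: [-1.699, -2.642, 0.0]
force: [-0.9, -2.2, 0.4]
finger_gap: 0.0002
gripper_force: 0.8
```

```bash
python3 st.py B
```

```text
t 14.7 pos [ 0.549  -0.0698  0.0874] Ftool [-1.63 -1.72 -0.44] gap 0.00019723089406809382
hdg 1.999 tilt [ 0. -0. -1.]
polar 0.0801 -2.517
```

>>> arm_command(rows=[{"x":0.001,"y":-0.0002,"z":0,"rx":0,"ry":0,"rz":0.013},{"x":0.001,"y":-0.0002,"z":0,"rx":0,"ry":0,"rz":0.013},{"x":0.001,"y":-0.0002,"z":0,"rx":0,"ry":0,"rz":0.013},{"x":0.001,"y":-0.0002,"z":0,"rx":0,"ry":0,"rz":0.013},{"x":0.001,"y":-0.0002,"z":0,"rx":0,"ry":0,"rz":0.013}])

```text
t: 15.2
ee_pos: [0.5463, -0.0655, 0.0874]
ee_rot: [-1.784, -2.586, 0.0]
force: [0.1, -2.2, 0.7]
finger_gap: 0.0002
gripper_force: 0.8
```

```bash
python3 st.py B
```

```text
t 15.2 pos [ 0.5463 -0.0655  0.0874] Ftool [-2.12 -0.69 -0.69] gap 0.0002159520926874127
hdg 1.934 tilt [ 0. -0. -1.]
polar 0.08 -2.581
```

>>> arm_command(rows=[{"x":0.001,"y":-0.0002,"z":0,"rx":0,"ry":0,"rz":0.013},{"x":0.001,"y":-0.0002,"z":0,"rx":0,"ry":0,"rz":0.013},{"x":0.001,"y":-0.0002,"z":0,"rx":0,"ry":0,"rz":0.013},{"x":0.001,"y":-0.0002,"z":0,"rx":0,"ry":0,"rz":0.013},{"x":0.001,"y":-0.0002,"z":0,"rx":0,"ry":0,"rz":0.013}])

```text
t: 15.7
ee_pos: [0.5437, -0.0611, 0.0874]
ee_rot: [-1.867, -2.526, -0.0]
force: [-0.6, -1.8, 0.4]
finger_gap: 0.0
gripper_force: 0.8
```

```bash
python3 st.py B
```

```text
t 15.7 pos [ 0.5437 -0.0611  0.0874] Ftool [-1.57 -1.11 -0.41] gap 2.6688882867482002e-05
hdg 1.869 tilt [ 0. -0. -1.]
polar 0.08 -2.644
```

>>> arm_command(rows=[{"x":0.001,"y":-0.0002,"z":0,"rx":0,"ry":0,"rz":0.013},{"x":0.001,"y":-0.0002,"z":0,"rx":0,"ry":0,"rz":0.013},{"x":0.001,"y":-0.0002,"z":0,"rx":0,"ry":0,"rz":0.013},{"x":0.001,"y":-0.0002,"z":0,"rx":0,"ry":0,"rz":0.013},{"x":0.001,"y":-0.0002,"z":0,"rx":0,"ry":0,"rz":0.013}])

```text
t: 16.2
ee_pos: [0.5416, -0.057, 0.0875]
ee_rot: [1.947, 2.464, -0.001]
force: [0.2, -3.7, 0.7]
finger_gap: 0.0005
gripper_force: 1.6
```

```bash
python3 st.py B
```

```text
t 16.2 pos [ 0.5416 -0.057   0.0875] Ftool [-3.65 -0.68 -0.66] gap 0.00045109401093375995
hdg 1.804 tilt [-0.001  0.    -1.   ]
polar 0.08 -2.702
```

The stop has been reached, at 3.6 N.

>>> arm_command(rows=[{"x":0.001,"y":0,"z":0,"rx":0,"ry":0,"rz":0.006},{"x":0.001,"y":0,"z":0,"rx":0,"ry":0,"rz":0.006},{"x":0.001,"y":0,"z":0,"rx":0,"ry":0,"rz":0.006},{"x":0,"y":0,"z":0,"rx":0,"ry":0,"rz":0},{"x":0,"y":0,"z":0,"rx":0,"ry":0,"rz":0}])

```text
t: 16.7
ee_pos: [0.5411, -0.0554, 0.0877]
ee_rot: [1.967, 2.447, -0.003]
force: [-0.1, -6.8, 0.6]
finger_gap: 0.0005
gripper_force: 3.1
```

```bash
python3 st.py B
```

```text
t 16.7 pos [ 0.5411 -0.0554  0.0877] Ftool [-6.61 -1.55 -0.63] gap 0.0004914600400035925
hdg 1.787 tilt [-0.003 -0.    -1.   ]
polar 0.0798 -2.723
```

>>> arm_command(rows=[{"x":0.001,"y":0,"z":0,"rx":0,"ry":0,"rz":0.004},{"x":0.001,"y":0,"z":0,"rx":0,"ry":0,"rz":0.004},{"x":0.001,"y":0,"z":0,"rx":0,"ry":0,"rz":0},{"x":0,"y":0,"z":0,"rx":0,"ry":0,"rz":0},{"x":0,"y":0,"z":0,"rx":0,"ry":0,"rz":0}])

```text
t: 17.2
ee_pos: [0.5406, -0.0539, 0.0878]
ee_rot: [1.974, 2.438, -0.006]
force: [-0.2, -10.6, 0.8]
finger_gap: 0.0006
gripper_force: 4.7
```

```bash
python3 st.py B
```

```text
t 17.2 pos [ 0.5406 -0.0539  0.0878] Ftool [-10.35  -2.43  -0.74] gap 0.0005789703397800173
hdg 1.78 tilt [-0.006 -0.    -1.   ]
polar 0.0796 -2.743
```

Now hold at 10 N, then back off gently.

>>> arm_command(rows=[{"x":0,"y":0,"z":0,"rx":0,"ry":0,"rz":0},{"x":0,"y":0,"z":0,"rx":0,"ry":0,"rz":0},{"x":0,"y":0,"z":0,"rx":0,"ry":0,"rz":0},{"x":0,"y":0,"z":0,"rx":0,"ry":0,"rz":0},{"x":0,"y":0,"z":0,"rx":0,"ry":0,"rz":0}])

```text
t: 17.7
ee_pos: [0.5406, -0.0539, 0.0878]
ee_rot: [1.975, 2.438, -0.006]
force: [-1.0, -9.4, 0.8]
finger_gap: 0.0001
gripper_force: 4.7
```

>>> arm_command(rows=[{"x":0,"y":0,"z":0,"rx":0,"ry":0,"rz":0},{"x":0,"y":0,"z":0,"rx":0,"ry":0,"rz":0},{"x":0,"y":0,"z":0,"rx":0,"ry":0,"rz":0},{"x":0,"y":0,"z":0,"rx":0,"ry":0,"rz":0},{"x":0,"y":0,"z":0,"rx":0,"ry":0,"rz":0}])

```text
t: 18.2
ee_pos: [0.5406, -0.0539, 0.0878]
ee_rot: [1.975, 2.438, -0.006]
force: [-0.6, -10.5, 0.6]
finger_gap: 0.0006
gripper_force: 4.7
```

>>> arm_command(rows=[{"x":0,"y":0,"z":0,"rx":0,"ry":0,"rz":0},{"x":0,"y":0,"z":0,"rx":0,"ry":0,"rz":0},{"x":0,"y":0,"z":0,"rx":0,"ry":0,"rz":0},{"x":0,"y":0,"z":0,"rx":0,"ry":0,"rz":0},{"x":0,"y":0,"z":0,"rx":0,"ry":0,"rz":0}])

```text
t: 18.7
ee_pos: [0.5406, -0.0539, 0.0877]
ee_rot: [1.975, 2.438, -0.006]
force: [-0.6, -10.3, 1.5]
finger_gap: 0.0005
gripper_force: 4.7
```

>>> arm_command(rows=[{"x":-0.0015,"y":0,"z":0,"rx":0,"ry":0,"rz":0},{"x":-0.0015,"y":0,"z":0,"rx":0,"ry":0,"rz":0},{"x":-0.0015,"y":0,"z":0,"rx":0,"ry":0,"rz":0},{"x":-0.0015,"y":0,"z":0,"rx":0,"ry":0,"rz":0},{"x":-0.0015,"y":0,"z":0,"rx":0,"ry":0,"rz":0}])

```text
t: 19.2
ee_pos: [0.5416, -0.0578, 0.0874]
ee_rot: [-1.979, -2.439, -0.001]
force: [-0.1, -1.2, 0.9]
finger_gap: 0.0007
gripper_force: 0.5
```

>>> arm_command(rows=[{"x":-0.002,"y":0,"z":0,"rx":0,"ry":0,"rz":0},{"x":-0.004,"y":0,"z":0,"rx":0,"ry":0,"rz":0},{"x":-0.006,"y":0,"z":0,"rx":0,"ry":0,"rz":0},{"x":-0.006,"y":0,"z":-0.01,"rx":0,"ry":0,"rz":0},{"x":0,"y":0,"z":-0.02,"rx":0,"ry":0,"rz":0}])

```text
t: 19.7
ee_pos: [0.5448, -0.0764, 0.1169]
ee_rot: [-1.978, -2.437, 0.002]
force: [-1.1, 0.2, 1.0]
finger_gap: 0.0001
gripper_force: 0.0
```

>>> arm_command(rows=[{"x":0,"y":0,"z":-0.03,"rx":0,"ry":0,"rz":0},{"x":0,"y":0,"z":-0.02,"rx":0,"ry":0,"rz":0},{"x":0,"y":0,"z":0,"rx":0,"ry":0,"rz":0},{"x":0,"y":0,"z":0,"rx":0,"ry":0,"rz":0},{"x":0,"y":0,"z":0,"rx":0,"ry":0,"rz":0}])

```text
t: 20.2
ee_pos: [0.5446, -0.0757, 0.1663]
ee_rot: [-1.978, -2.438, 0.001]
force: [0.6, 0.5, 0.3]
finger_gap: 0.0001
gripper_force: 0.0
```

```bash
python3 st.py A -2.41 0.040 0.16
```

```text
t 20.2 pos [ 0.5446 -0.0757  0.1663] Ftool [ 0.39  0.74 -0.27] gap 5.9112812696029016e-05
hdg 1.779 tilt [ 0.001 -0.002 -1.   ]
polar 0.2462 -1.638
target [0.5297 0.0881 0.16  ] tool delta [0.1633 0.0192 0.0064] rz -0.524
```

>>> arm_command(rows=[{"x":0.033,"y":0.004,"z":0,"rx":0,"ry":0,"rz":0},{"x":0.033,"y":0.004,"z":0,"rx":0,"ry":0,"rz":0},{"x":0.033,"y":0.004,"z":0,"rx":0,"ry":0,"rz":0},{"x":0.033,"y":0.004,"z":0,"rx":0,"ry":0,"rz":0},{"x":0.03,"y":0.003,"z":0,"rx":0,"ry":0,"rz":0}])

```text
t: 20.7
ee_pos: [0.5295, 0.088, 0.1659]
ee_rot: [-1.977, -2.438, 0.003]
force: [0.4, 0.7, -0.4]
finger_gap: 0.0003
gripper_force: 0.0
```

>>> arm_command(rows=[{"x":0,"y":0,"z":0,"rx":0,"ry":0,"rz":-0.105},{"x":0,"y":0,"z":0,"rx":0,"ry":0,"rz":-0.105},{"x":0,"y":0,"z":0,"rx":0,"ry":0,"rz":-0.105},{"x":0,"y":0,"z":0,"rx":0,"ry":0,"rz":-0.105},{"x":0,"y":0,"z":0,"rx":0,"ry":0,"rz":-0.104}])

```text
t: 21.2
ee_pos: [0.5297, 0.0867, 0.1659]
ee_rot: [-1.272, -2.87, 0.002]
force: [0.3, 0.7, 0.4]
finger_gap: 0.0004
gripper_force: 0.0
```

```bash
python3 st.py A -2.41 0.040 0.087
```

```text
t 21.2 pos [0.5297 0.0867 0.1659] Ftool [ 0.35  0.65 -0.41] gap 0.00039236254725492117
hdg 2.307 tilt [ 0.002 -0.002 -1.   ]
polar 0.089 -1.93
target [0.5297 0.0881 0.087 ] tool delta [0.0009 0.0012 0.0789] rz 0.005
```

>>> arm_command(rows=[{"x":0,"y":0,"z":0.02,"rx":0,"ry":0,"rz":0},{"x":0,"y":0,"z":0.025,"rx":0,"ry":0,"rz":0},{"x":0,"y":0,"z":0.02,"rx":0,"ry":0,"rz":0},{"x":0,"y":0,"z":0.01,"rx":0,"ry":0,"rz":0},{"x":0,"y":0,"z":0.004,"rx":0,"ry":0,"rz":0}])

```text
t: 21.7
ee_pos: [0.5294, 0.0866, 0.0866]
ee_rot: [-1.278, -2.866, 0.002]
force: [-0.1, -0.0, 0.3]
finger_gap: 0.0005
gripper_force: 0.0
```

>>> arm_command(rows=[{"x":0.002,"y":0,"z":0,"rx":0,"ry":0,"rz":0},{"x":0.002,"y":0,"z":0,"rx":0,"ry":0,"rz":0},{"x":0.002,"y":0,"z":0,"rx":0,"ry":0,"rz":0},{"x":0.002,"y":0,"z":0,"rx":0,"ry":0,"rz":0},{"x":0.001,"y":0,"z":0,"rx":0,"ry":0,"rz":0}])

```text
t: 22.2
ee_pos: [0.5247, 0.0936, 0.089]
ee_rot: [1.279, 2.869, 0.001]
force: [-0.6, 0.7, -1.2]
finger_gap: 0.0003
gripper_force: 0.0
```

```bash
python3 st.py A -2.41 0.026 0.087
```

```text
t 22.2 pos [0.5247 0.0936 0.089 ] Ftool [0.86 0.02 1.18] gap 0.00029880266451634964
hdg 2.303 tilt [-0.001  0.001 -1.   ]
polar 0.0846 -2.015
target [0.5203 0.0985 0.087 ] tool delta [0.0066 0.0001 0.002 ] rz 0.001
```

>>> arm_command(rows=[{"x":0.001,"y":0,"z":0.0005,"rx":0,"ry":0,"rz":0},{"x":0.001,"y":0,"z":0.0005,"rx":0,"ry":0,"rz":0},{"x":0.001,"y":0,"z":0.0005,"rx":0,"ry":0,"rz":0},{"x":0.001,"y":0,"z":0,"rx":0,"ry":0,"rz":0},{"x":0.001,"y":0,"z":0,"rx":0,"ry":0,"rz":0}])

```text
t: 22.7
ee_pos: [0.5216, 0.0966, 0.087]
ee_rot: [1.278, 2.869, -0.001]
force: [0.4, -1.5, 0.0]
finger_gap: 0.0005
gripper_force: 1.2
```

```bash
python3 st.py A
```

```text
t 22.7 pos [0.5216 0.0966 0.087 ] Ftool [-1.4  -0.74 -0.03] gap 0.0005238477048463577
hdg 2.303 tilt [-0.001 -0.    -1.   ]
polar 0.0833 -2.063
```

>>> arm_command(rows=[{"x":0.001,"y":0,"z":0,"rx":0,"ry":0,"rz":0.004},{"x":0.001,"y":0,"z":0,"rx":0,"ry":0,"rz":0.004},{"x":0.001,"y":0,"z":0,"rx":0,"ry":0,"rz":0.004},{"x":0.0005,"y":0,"z":0,"rx":0,"ry":0,"rz":0},{"x":0,"y":0,"z":0,"rx":0,"ry":0,"rz":0}])

```text
t: 23.2
ee_pos: [0.5201, 0.0978, 0.0873]
ee_rot: [1.294, 2.859, -0.004]
force: [1.2, -7.0, 0.8]
finger_gap: 0.0002
gripper_force: 3.3
```

```bash
python3 st.py A
```

```text
t 23.2 pos [0.5201 0.0978 0.0873] Ftool [-6.11 -3.72 -0.78] gap 0.00016293191615096347
hdg 2.292 tilt [-0.004 -0.001 -1.   ]
polar 0.083 -2.087
```

>>> arm_command(rows=[{"x":0.001,"y":0,"z":0,"rx":0,"ry":0,"rz":0},{"x":0.001,"y":0,"z":0,"rx":0,"ry":0,"rz":0},{"x":0.0005,"y":0,"z":0,"rx":0,"ry":0,"rz":0},{"x":0,"y":0,"z":0,"rx":0,"ry":0,"rz":0},{"x":0,"y":0,"z":0,"rx":0,"ry":0,"rz":0}])

```text
t: 23.7
ee_pos: [0.5191, 0.0986, 0.0875]
ee_rot: [1.292, 2.858, -0.005]
force: [2.8, -9.6, 0.4]
finger_gap: 0.0004
gripper_force: 4.5
```

```bash
python3 st.py A
```

```text
t 23.7 pos [0.5191 0.0986 0.0875] Ftool [-9.07 -4.29 -0.36] gap 0.0004211639613951055
hdg 2.292 tilt [-0.006 -0.001 -1.   ]
polar 0.0827 -2.101
```

Nudge it 0.7 mm further, hold, release gently, then lift clear.

>>> arm_command(rows=[{"x":0.0007,"y":0,"z":0,"rx":0,"ry":0,"rz":0},{"x":0,"y":0,"z":0,"rx":0,"ry":0,"rz":0},{"x":0,"y":0,"z":0,"rx":0,"ry":0,"rz":0},{"x":0,"y":0,"z":0,"rx":0,"ry":0,"rz":0},{"x":0,"y":0,"z":0,"rx":0,"ry":0,"rz":0}])

```text
t: 24.2
ee_pos: [0.5189, 0.0989, 0.0876]
ee_rot: [1.292, 2.857, -0.006]
force: [4.0, -11.5, 0.5]
finger_gap: 0.0006
gripper_force: 4.9
```

>>> arm_command(rows=[{"x":0,"y":0,"z":0,"rx":0,"ry":0,"rz":0},{"x":0,"y":0,"z":0,"rx":0,"ry":0,"rz":0},{"x":0,"y":0,"z":0,"rx":0,"ry":0,"rz":0},{"x":0,"y":0,"z":0,"rx":0,"ry":0,"rz":0},{"x":0,"y":0,"z":0,"rx":0,"ry":0,"rz":0}])

```text
t: 24.7
ee_pos: [0.5189, 0.0989, 0.0876]
ee_rot: [1.292, 2.857, -0.006]
force: [2.8, -10.0, 0.5]
finger_gap: 0.0006
gripper_force: 4.9
```

>>> arm_command(rows=[{"x":0,"y":0,"z":0,"rx":0,"ry":0,"rz":0},{"x":0,"y":0,"z":0,"rx":0,"ry":0,"rz":0},{"x":0,"y":0,"z":0,"rx":0,"ry":0,"rz":0},{"x":0,"y":0,"z":0,"rx":0,"ry":0,"rz":0},{"x":0,"y":0,"z":0,"rx":0,"ry":0,"rz":0}])

```text
t: 25.2
ee_pos: [0.5189, 0.0989, 0.0876]
ee_rot: [1.292, 2.857, -0.006]
force: [3.4, -10.5, 1.5]
finger_gap: 0.0005
gripper_force: 4.9
```

>>> arm_command(rows=[{"x":-0.0015,"y":0,"z":0,"rx":0,"ry":0,"rz":0},{"x":-0.0015,"y":0,"z":0,"rx":0,"ry":0,"rz":0},{"x":-0.0015,"y":0,"z":0,"rx":0,"ry":0,"rz":0},{"x":-0.0015,"y":0,"z":0,"rx":0,"ry":0,"rz":0},{"x":-0.0015,"y":0,"z":0,"rx":0,"ry":0,"rz":0}])

```text
t: 25.7
ee_pos: [0.5216, 0.0964, 0.0869]
ee_rot: [-1.297, -2.861, -0.0]
force: [0.6, -1.7, 0.5]
finger_gap: 0.0007
gripper_force: 0.8
```

>>> arm_command(rows=[{"x":-0.002,"y":0,"z":0,"rx":0,"ry":0,"rz":0},{"x":-0.004,"y":0,"z":0,"rx":0,"ry":0,"rz":0},{"x":-0.006,"y":0,"z":0,"rx":0,"ry":0,"rz":0},{"x":-0.006,"y":0,"z":-0.01,"rx":0,"ry":0,"rz":0},{"x":0,"y":0,"z":-0.02,"rx":0,"ry":0,"rz":0}])

```text
t: 26.2
ee_pos: [0.5334, 0.0823, 0.1165]
ee_rot: [-1.296, -2.859, 0.002]
force: [0.3, 0.5, -0.1]
finger_gap: 0.0005
gripper_force: 0.0
```

>>> arm_command(rows=[{"x":0,"y":0,"z":-0.03,"rx":0,"ry":0,"rz":0},{"x":0,"y":0,"z":-0.03,"rx":0,"ry":0,"rz":0},{"x":0,"y":0,"z":-0.03,"rx":0,"ry":0,"rz":0},{"x":0,"y":0,"z":0,"rx":0,"ry":0,"rz":0},{"x":0,"y":0,"z":0,"rx":0,"ry":0,"rz":0}])

```text
t: 26.7
ee_pos: [0.534, 0.0828, 0.2078]
ee_rot: [1.296, 2.86, 0.002]
force: [-0.5, 0.0, -0.7]
finger_gap: 0.0003
gripper_force: 0.0
```

```bash
python3 st.py A;python3 - <<'E'
from rig import bot
import cv2
p,d=bot.snapshot('scene');cv2.imwrite('pics/s3.png',cv2.convertScaleAbs(cv2.resize(p[120:320,150:410,::-1],None,fx=3,fy=3,interpolation=cv2.INTER_CUBIC),alpha=1.4))
E
```

```text
t 26.7 pos [0.534  0.0828 0.2078] Ftool [ 0.38 -0.36  0.71] gap 0.00031784358106345175
hdg 2.291 tilt [-0.001  0.002 -1.   ]
polar 0.0913 -1.871
```

View pics/s3.png

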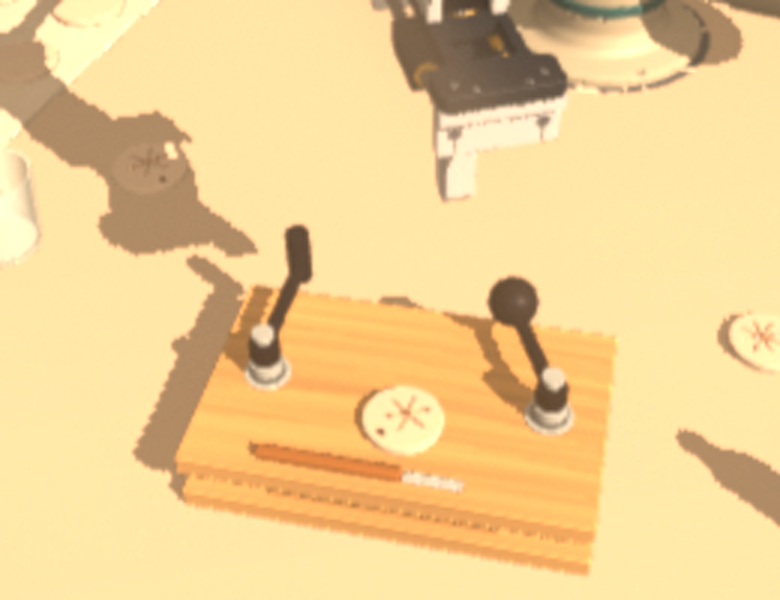

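Both levers are at rest at their stops (ball at (513,300), cylinder at (298,250)). The gripper is clear and nothing else has moved, so I'm handing in.

```bash
python3 -c "
from rig import bot
print(bot.hand_in())"
```

```text
the job is handed in; nothing more can be done
None
```

I pushed the ball-ended lever, then the cylinder-grip lever, then the ball-ended lever again, each clockwise to its stop and held at about 10 N for over a second; both were left tight and released, and the job is handed in at about 27 s, though no verdict came back.

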